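Open the purge gas half way and hold the probe in the analyser's guide

TASK

Turn the blue handle of the gas valve clockwise to its green mark, half open at 45 degrees, and let go of it. Then lift the orange-handled probe out of the stand and lower it, upright, through the steel guide sleeve on the analyser, with neither probe nor gripper ever touching the analyser, until the red band on its rod is level with the sleeve's mouth. Finish while still holding it there, still and centred in the bore; leave the valve at its mark and the grey-handled probe and everything else on the bench alone.

Things in the scene. Friction and masses are not known exactly. Their poses are not given: they have to be found in the camera images.
- valve: Brass ball valve fixed on a grey base plate 90 x 110 mm, left or right of the analyser. Origin: centre of the plate's underside, on the table, below the handle's upright axis; z up. A white dial disc (72 mm wide, top 47 mm above the table) under the handle carries, at both ends of each line, red marks along the valve's x axis (closed), green marks 45 degrees clockwise of them seen from above (half open) and black marks along its y axis, the line of the pipe (fully open).
- valve_handle (a joint): Angle of the valve's handle in rad: 0 closed (bar along the valve's x axis, at the red marks), 0.785 at the green marks, 1.571 fully open; grows clockwise seen from above. Starts between 0 and 0.35. It has dry friction of about 0.06 N m and stays where it is left.
- valve_grip (a point): Centre of the valve's blue bar handle, on its turning axis, 80 mm above the table. The bar is 46 mm long (this point's x axis, turning with it), 12 mm wide (y) and 30 mm tall, from 63 to 93 mm above the table. Pinch it across its width from above; there is nothing beside it above the dial.
- stand: White probe stand, base 90 x 170 mm, fixed to the table. Origin: centre of its underside; z up. Its aluminium top plate (60 mm along x, 170 mm along y, 10 mm thick, top 125 mm above the table) has two 14 mm holes at y = -40 and +40 mm; a probe hangs in each.
- probe: The probe to use, about 55 to 110 g: steel rod 8 mm across, 110 mm long, then a disc 26 mm across and 4 mm thick, then an orange square grip 20 x 20 mm and 48 mm tall; 162 mm in all. Origin: the rod's lower tip; z along the rod to the grip; x and y square to the grip's flats. Hangs upright in either hole of the stand by its disc, tip 15 mm above the table, its flats square to the stand within 0.15 rad.
- probe_grip (a point): Middle of the orange grip, 140 mm above the probe's tip (26 mm above the disc's top).
- probe_band (a point): Middle of the red band (4 mm wide) round the probe's rod, 60 mm above its tip.
- probe_tip (a point): Lower end of the probe's rod, on its axis.
- analyser: White analyser cell, 160 x 140 mm and 85 mm tall, fixed to the table. Origin: centre of its underside; z up. In the middle of its top stands a steel guide sleeve 48 mm across and 25 mm tall with a bore of 22 mm; below the sleeve lies a chamber 40 mm across with its floor 10 mm above the table (100 mm below the mouth).
- guide_mouth (a point): Centre of the upper mouth of the guide sleeve's bore, 110 mm above the table, z up.
- spare: The other probe, same shape, grey grip, its top 177 mm above the table: leave it in the stand. Origin: its rod's tip.
- wash_bottle: White bottle with red cap, 60 mm across, 160 mm tall; origin at the centre of its underside. Bystander.
- amber_jar: Amber glass jar 60 mm across, 90 mm tall; origin at the centre of its underside. Bystander.
- beaker: Glass beaker 70 mm across, 90 mm tall; origin at the centre of its underside. Bystander.
- tip_box: Green box of pipette tips 85 x 120 x 55 mm; origin at the centre of its underside. Bystander.
- marker: Red marker pen, 12 mm across, 120 mm long, lying near the robot; origin at the middle of its length, on the table. Bystander.

How it is judged (in metres and radians):
On the way, in this order (a step that is already met when the one before it is completed fails the run):
1. the valve's handle is at the green mark (45 degrees, within 8 degrees) and let go (value of joint valve_handle between 0.645 and 0.925 rad and contact force between the fingers and valve below 0.1 N), for 0.3 s.
2. the orange-handled probe is lifted out of the stand (height (world z) of probe_tip above 0.13 m and contact force between the fingers and probe above 1 N), for 0.1 s.
At the end, for the whole second after the job is handed in: The probe is held by the fingers, at rest and upright within 4 degrees, its red band within 8 mm of the height of the guide's mouth, the band within 4 mm and the tip within 4.5 mm of the bore's axis (sideways), touching nothing of the analyser; the valve still stands at 45 degrees within 8 degrees (value of joint valve_handle between 0.645 and 0.925 rad and z of probe_band in the frame of guide_mouth between -0.008 and 0.008 m and horizontal distance between probe_band and guide_mouth below 0.004 m and horizontal distance between probe_tip and guide_mouth below 0.0045 m and angle between probe's own z axis and vertical below 0.07 rad and contact force between the fingers and probe above 1 N and contact force between probe and analyser below 0.2 N and linear speed of probe below 0.02 m/s); the arm keeps its last pose, push and grip.
It fails at once if the probe touches the analyser (more than 0.2 N) (contact force between probe and analyser above 0.2 N).
It fails at once if the robot touches the analyser (contact force between any of the fingers, the arm and analyser above 0.5 N).
It fails at once if a bystander is moved by more than 25 mm (distance of any of wash_bottle, amber_jar, beaker, tip_box, marker, spare from where it was at the start of the episode above 0.025 m).
It also fails if it takes over 72 s, if anything falls off the work surface, if the arm or the gripper's body presses on something with over 40 N, if the wrist force passes 120 N, or if a joint passes its speed limit or range.

ROBOT

A 6-joint arm with a two-finger parallel gripper is mounted at the origin on the work surface. World frame = base frame: x ahead of the robot, y to its left, z up, the work surface at z = 0. Lengths are in mm, angles in rad, forces in N, time in s.
With the tool pointing down it reaches from about 275 to 1000 mm from the base axis. Payload 8.4 kg.
Tool frame: the origin (TCP) lies on the centre line of the jaws, within the pads' length; the fingertips stand 14 mm ahead of it and the grasp point (between the pads) lies 5 mm behind it; z points along the fingers, y is the line along which they close (so a half turn about z gives the same grasp; the last joint's range is limited). The gripper opens to 85 mm and grips with 20 to 120 N. Pads are 22 mm wide; open, the fingers measure 114 mm over their backs; the gripper's body (76 mm by 85 mm) begins 54 mm behind the grasp point. The pads swing forward as they close: fully open they stand 13 mm farther back than shut.
Start: joints at [-0.002, 0.353, 1.633, -0, 1.155, -0.002], TCP at [625.002, -0, 245.281] pointing down, gripper open.
Joint ranges: [-2.63, 2.63], [-0.92, 2.1], [0.06, 2.66], [-1.3, 4.44], [0, 2.69], [-3.02, 3.02]. Speed limits (rad/s): [2.22, 2.22, 2.79, 3.14, 3.14, 3.14].

INTERFACE

Orientations are given as [roll, pitch, yaw] about the fixed x, y, z axes, in that order (R = Rz(yaw) Ry(pitch) Rx(roll)).
In Python, from rig import r gives the robot as it stands.
- The arm moves only by the tool step_arm, never from a script. Its argument "plan" is text: rows parted by semicolons, each of 7 numbers parted by spaces: the turn, a rotation vector about the world's x, y, z in degrees, then the shift along the world's x, y, z in mm, then the closure in counts, from 0 (fully open) to 255 (shut). In form: rx ry rz x y z hand; .... A call has 1 to 8 rows; each row is the pose to reach, as a shift and turn from the pose commanded when the call began; what a row does not reach only later rows make up. A row lasts 1/10 s, in which the tool goes at most 50 mm and 8.59 degrees, less where a joint would pass 70% of its speed; a pose out of reach is approached as far as the arm can. A call with a gripper value outside its range is refused whole. The fingers move at their own pace and stop on an object; "force" is the grip in N (left out, the last holds). Time passes only in rows, so rows that repeat a pose let the fingers close. It gives the time, the measured TCP pose, the force, the opening and the grip force at its end, in the units of the state.
- r.sense(): the state, without advancing time (a new reading comes with each control period).
- r.grab_frame(name): name is "scene" or "side" or "wrist"; returns (picture, depth): 420x560x3 uint8, red, green, blue; 420x560 float32, mm along the optical axis (not along the pixel's ray), 0 where there is no reading.
- r.get_calibration(name): a dict with "K" (3x3 intrinsics, pixels), "world_from_camera" (4x4, takes a point from camera to world coordinates). Camera axes: x right, y down, z forward; pixel columns grow to the right and rows downward; lengths in mm; the calibration is good to about 2 mm. A picture is of the moment at which its call begins: read the wrist's pose just before it. get_calibration takes no time and is no camera call; for the wrist camera it gives the pose at the moment of the call.
- r.sign_off(): hands the job in; it is judged then, once.
The state is a dict: "clock": time; "qpos": joint angles; "qvel": joint speeds; "joint_efforts": joint torques, N m; "eef_pos": TCP position; "tcp_rot": TCP orientation; "contact_force": force on the tool from outside, world axes, zero at the start; "wrist_torque": the same for the moment, N m; "opening": opening from 0.0 (shut) to 1.0 (fully open); "grasp_force": force on a finger pad.
Only numpy, scipy, OpenCV 4.12 (cv2) and the standard library are available. Lean on these libraries where they do the work, as an engineer would, in place of code of your own. Each camera call takes 0.05 s, during which the arm holds its last target. There are 200 camera calls.

## Working session

There is one attempt and no reset: what is moved stays moved. The work goes in short steps, Python scripts to look and compute and a tool call to move; the robot and the scene stay as the last step left them, time stands still between calls to the robot, and variables do not carry over. Pictures are saved under pics/ and viewed, at most 10 in all, crops included, and the job is handed in when it is done.

Besides the shell and the picture viewer there is one more tool, called after ">>>" by a JSON object that holds its "api" and its "payload", one argument or row to a line. step_arm: Moves the arm, as the interface text tells. Its arguments: {"type":"object","properties":{"plan":{"type":"string"},"force":{"type":"number"}},"required":["plan"]}

```bash
mkdir -p pics; cat > h.py <<'E'
import numpy as np, cv2
from rig import r
def grab(n):
    c=r.get_calibration(n); p,d=r.grab_frame(n)
    return p,d,np.array(c["K"]),np.array(c["world_from_camera"])
def plane(px,K,T,z):
    px=np.atleast_2d(px).astype(float)
    d=np.c_[px,np.ones(len(px))]@np.linalg.inv(K).T@T[:3,:3].T
    o=T[:3,3]; return o+d*((z-o[2])/d[:,2])[:,None]
def cloud(d,K,T):
    v,u=np.mgrid[:d.shape[0],:d.shape[1]]
    P=np.stack([(u-K[0,2])/K[0,0]*d,(v-K[1,2])/K[1,1]*d,d],-1)
    return P@T[:3,:3].T+T[:3,3]
def save(n,p): cv2.imwrite("pics/"+n,p[...,::-1])
E
python3 - <<'E'
from h import *
for n in("scene","side"):
    p,d,K,T=grab(n); np.savez(f"{n}.npz",p=p,d=d,K=K,T=T); print(n,T.round(2).tolist())
    save(n+"0.png",p)
E
```

```text
scene [[0.66, 0.54, -0.52, 1159.28], [0.75, -0.47, 0.47, -503.5], [0.01, -0.7, -0.71, 885.97], [0.0, 0.0, 0.0, 1.0]]
side [[0.82, -0.36, 0.44, 131.18], [-0.57, -0.54, 0.62, -645.34], [0.01, -0.76, -0.65, 816.23], [0.0, 0.0, 0.0, 1.0]]
```

View pics/scene0.png

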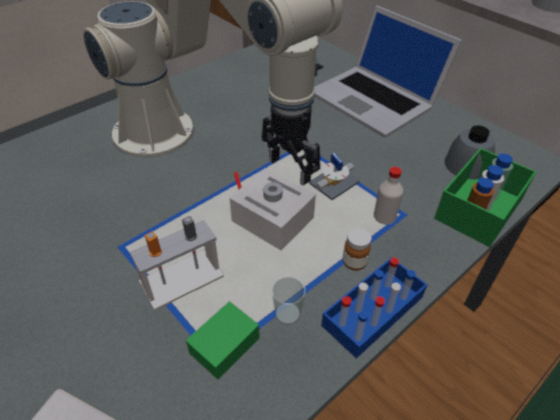

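View pics/side0.png

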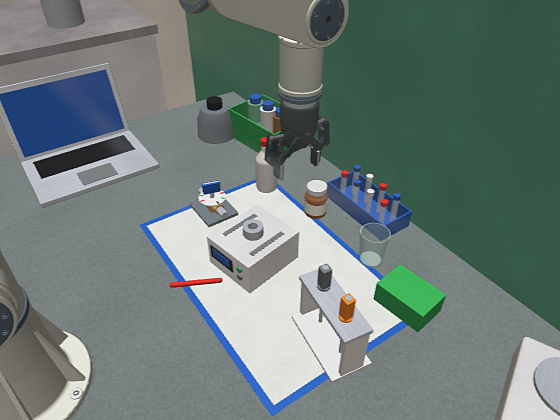

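The scene view shows the valve handle at (337,162), the sleeve at (272,192), the orange grip at (153,244) and the grey grip at (189,229). In the side view the handle is at (211,187), the sleeve at (253,229), the orange grip at (347,308) and the grey grip at (324,277).

```bash
python3 - <<'E'
from h import *
def box(m,x,y,w): 
    o=np.zeros_like(m); o[y-w:y+w,x-w:x+w]=m[y-w:y+w,x-w:x+w]; return o
rays={}
for n,pts in dict(scene=dict(handle=(337,162),orange=(153,244),grey=(189,229),sleeve=(272,190)),side=dict(handle=(211,187),orange=(347,308),grey=(324,277),sleeve=(253,229))).items():
    f=np.load(n+".npz"); p,d,K,T=[f[k] for k in "pdKT"]; P=cloud(d,K,T)
    hsv=cv2.cvtColor(p,cv2.COLOR_RGB2HSV); H,S,V=cv2.split(hsv)
    for k,(x,y) in pts.items():
        m={'handle':(H>100)&(H<130)&(S>130),'orange':(H>5)&(H<20)&(S>150)}.get(k,(V>0))
        if k=='grey': m=(P[...,2]>140)&(P[...,2]<182)
        if k=='sleeve': m=(P[...,2]>104)&(P[...,2]<114)
        m=box(m&(d>0),x,y,17); q=P[m]; 
        v,u=np.nonzero(m)
        print(n,k,len(q),"px",u.mean().round(1),v.mean().round(1),"med",np.median(q,0).round(1),"lo",np.percentile(q,3,0).round(),"hi",np.percentile(q,97,0).round())
        zt={'handle':93,'orange':177,'grey':177,'sleeve':110}[k]
        t=q[abs(q[:,2]-zt)<4]
        if len(t)>5: print("   top",len(t),t.mean(0).round(1), cv2.minAreaRect(t[:,:2].astype(np.float32)))
E
```

```text
scene handle 107 px 333.1 161.7 med [540.2 248.1  80.3] lo [437. 242.  -0.] hi [562. 309.  95.]
   top 24 [544.9 248.   92.1] ((541.5709838867188, 248.86097717285156), (11.036553382873535, 42.59706497192383), 84.45369720458984)
scene orange 184 px 153.4 245.9 med [ 540.3 -287.3  156.3] lo [ 532. -294.  129.] hi [ 543. -277.  179.]
   top 37 [ 538.  -287.   176.9] ((537.855224609375, -287.8524475097656), (19.747501373291016, 13.629222869873047), 48.990562438964844)
scene grey 206 px 188.4 226.0 med [ 551.5 -208.3  167. ] lo [ 536. -215.  142.] hi [ 555. -197.  181.]
   top 76 [ 546.3 -205.8  177.4] ((544.2623291015625, -204.89749145507812), (20.219646453857422, 20.93924903869629), 83.5689697265625)
scene sleeve 214 px 272.1 189.4 med [535.2  33.3 110.7] lo [512.  12. 105.] hi [555.  55. 113.]
   top 195 [534.5  33.7 110.7] ((533.8347778320312, 34.24449920654297), (49.806392669677734, 44.728965759277344), 0.7069953083992004)
side handle 174 px 211.9 187.7 med [537.5 247.4  81.8] lo [517. 240.   2.] hi [605. 305.  96.]
   top 50 [536.4 247.2  93. ] ((536.6031494140625, 246.9735870361328), (9.679722785949707, 44.4839973449707), 73.11357116699219)
side orange 322 px 346.3 309.2 med [ 520.8 -291.7  157.7] lo [ 518. -296.  130.] hi [ 536. -277.  180.]
   top 75 [ 526.1 -288.1  177.9] ((528.2695922851562, -285.731689453125), (20.425291061401367, 19.434154510498047), 83.99712371826172)
side grey 268 px 324.8 274.8 med [ 536.7 -212.9  167.2] lo [ 531. -217.  143.] hi [ 550. -198.  181.]
   top 105 [ 540.2 -208.6  178.1] ((541.1157836914062, -206.8255615234375), (21.81800651550293, 20.36949920654297), 85.07861328125)
side sleeve 241 px 252.9 227.1 med [529.   29.1 111.1] lo [508.  10. 105.] hi [550.  54. 113.]
   top 224 [529.3  31.1 110.9] ((529.8040161132812, 32.60796356201172), (48.91844940185547, 45.63444137573242), 84.47457885742188)
```

```bash
python3 - <<'E'
from h import *
s=r.sense(); print(s['clock'],s['eef_pos'],s['tcp_rot'],s['opening']); c=r.get_calibration("wrist"); print(np.array(c['world_from_camera']).round(2),c['K'])
E
```

```text
0.1 [ 6.24593828e+02 -8.09051356e-03  2.44650565e+02] [-3.14034513e+00  1.09230121e-05  1.57076690e+00] 1.0050517828843417
[[ 1.0000e+00  0.0000e+00 -0.0000e+00  6.2439e+02]
 [ 0.0000e+00 -9.5000e-01 -3.1000e-01  8.1770e+01]
 [-0.0000e+00  3.1000e-01 -9.5000e-01  3.7327e+02]
 [ 0.0000e+00  0.0000e+00  0.0000e+00  1.0000e+00]] [[376.42722387   0.         279.40279532]
 [  0.         376.42722387 211.07807753]
 [  0.           0.           1.        ]]
```

>>> {"api": "step_arm", "payload": {
  "plan": "0 0 0 -15 45 10 0; 0 0 0 -30 90 20 0; 0 0 0 -45 135 30 0; 0 0 0 -60 180 35 0; 0 0 0 -75 220 40 0; 0 0 0 -85 247 40 0; 0 0 0 -85 247 40 0"
}}

```text
clock: 0.8
eef_pos: [538.5, 250.1, 285.2]
tcp_rot: [-3.141, -0.001, 1.574]
contact_force: [0.5, 0.4, -0.2]
opening: 1.001
grasp_force: 0.0
```

```bash
python3 - <<'E'
from h import *
p,d,K,T=grab("wrist"); np.savez("w1.npz",p=p,d=d,K=K,T=T); save("w1.png",p); s=r.sense(); print(s['clock'],s['eef_pos'],s['tcp_rot']); print(T.round(2))
E
```

```text
0.85 [539.17708108 248.36982334 284.97577095] [-3.14106528e+00  2.76402779e-04  1.57374436e+00]
[[ 1.0000e+00  0.0000e+00  0.0000e+00  5.3798e+02]
 [ 0.0000e+00 -9.5000e-01 -3.1000e-01  3.3174e+02]
 [-0.0000e+00  3.1000e-01 -9.5000e-01  4.1386e+02]
 [ 0.0000e+00  0.0000e+00  0.0000e+00  1.0000e+00]]
```

View pics/w1.png

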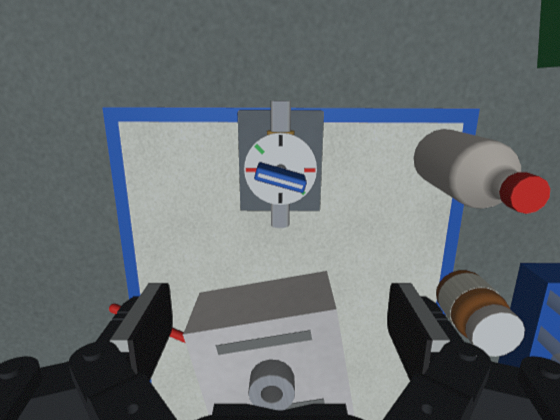

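Wrist view: red marks at (251,170) and (309,170), black at (280,140)/(280,198), green at (259,149), and the blue bar centred near (280,178), tilted clockwise. The valve's x axis is close to world x.

```bash
python3 - <<'E'
from h import *
f=np.load("w1.npz"); p,d,K,T=[f[k] for k in "pdKT"]; P=cloud(d,K,T)
H,S,V=cv2.split(cv2.cvtColor(p,cv2.COLOR_RGB2HSV))
roi=np.zeros(H.shape,bool); roi[130:210,240:322]=1
def c(m):
    n,l,st,ce=cv2.connectedComponentsWithStats(m.astype(np.uint8)); return [(ce[i],st[i,4]) for i in range(1,n) if st[i,4]>8]
for k,m in dict(red=((H<8)|(H>172))&(S>120),green=(H>45)&(H<80)&(S>100)).items():
    for ce,a in c(m&roi): print(k,a,ce.round(1),plane(ce,K,T,47).round(1))
b=roi&(H>100)&(H<130)&(S>100)
q=P[b]; t=q[abs(q[:,2]-93)<5]; print(len(q),len(t),t.mean(0)); print(cv2.minAreaRect(t[:,:2].astype(np.float32)))
vx=np.linalg.svd(t[:,:2]-t[:,:2].mean(0),full_matrices=False)[2][0]; print(np.degrees(np.arctan2(vx[1],vx[0])))
# bore from dark / sleeve top in this view
m=(abs(P[...,2]-110)<4); m[:330]=0; q=P[m]; 
if len(q)>20: print("sleeve",len(q),cv2.minEnclosingCircle(q[:,:2].astype(np.float32)))
E
```

```text
red 40 [250.5 169.5] [[509.5 254.   47. ]]
red 32 [309.2 170. ] [[567.6 253.7  47. ]]
green 37 [259. 149.] [[518.2 274.3  47. ]]
695 473 [538.63661002 255.34318351  92.67059122]
((538.63720703125, 254.44171142578125), (11.33241081237793, 44.93300247192383), 74.23092651367188)
-15.982322403179593
sleeve 1134 ((530.8802490234375, 36.62665939331055), 24.015466690063477)
```

>>> {"api": "step_arm", "payload": {
  "plan": "0 0 8 0 0 -10 0; 0 0 16 0 0 -20 0; 0 0 24 0 0 -30 0; 0 0 32 0 0 -40 0; 0 0 40 0 0 -50 0; 0 0 48 0 0 -60 0; 0 0 56 0 0 -70 0; 0 0 64 0 0 -80 0"
}}

```text
clock: 1.65
eef_pos: [540.4, 245.5, 204.5]
tcp_rot: [-3.141, -0.0, 2.692]
contact_force: [0.7, -0.4, 0.6]
opening: 0.996
grasp_force: 0.0
```

>>> {"api": "step_arm", "payload": {
  "plan": "0 0 8 0 3 -10 0; 0 0 10 0 5 -20 0; 0 0 10 0 5 -20 0; 0 0 10 0 5 -20 0"
}}

```text
clock: 2.05
eef_pos: [540.3, 251.0, 185.2]
tcp_rot: [-3.141, -0.0, 2.86]
contact_force: [0.1, 0.2, -0.0]
opening: 0.999
grasp_force: 0.0
```

```bash
python3 - <<'E'
from h import *
s=r.sense(); p,d,K,T=grab("wrist"); save("w2.png",p); print(s['eef_pos'],s['tcp_rot'],s['qpos'])
P=cloud(d,K,T); H,S,V=cv2.split(cv2.cvtColor(p,cv2.COLOR_RGB2HSV))
b=(H>100)&(H<130)&(S>100)&(abs(P[...,2]-93)<6)&(abs(P[...,0]-538)<45)&(abs(P[...,1]-250)<45)
t=P[b]; print(len(t),t.mean(0)); print(cv2.minAreaRect(t[:,:2].astype(np.float32)))
E
```

```text
[540.2583772  251.03550617 185.17664411] [-3.14096645e+00 -3.37620644e-04  2.86009411e+00] [ 4.32597823e-01  3.71315249e-01  1.75273727e+00 -2.96177771e-04
  1.01820541e+00 -8.56544523e-01]
942 [536.12549282 254.64874657  92.8018468 ]
((538.0014038085938, 254.2261962890625), (11.128931045532227, 45.0742073059082), 73.57778930664062)
```

View pics/w2.png

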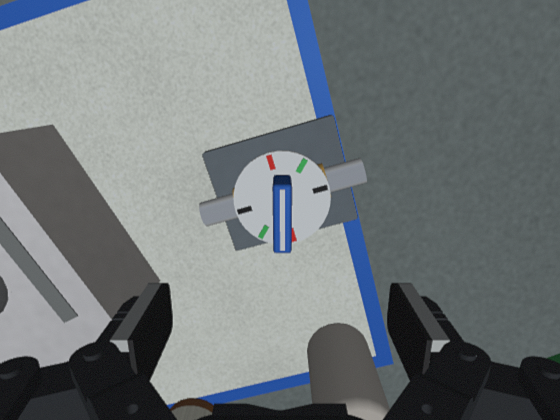

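>>> {"api": "step_arm", "payload": {
  "plan": "0 0 0 -2 3 -40 0; 0 0 0 -2 3 -80 0; 0 0 0 -2 3 -105 0; 0 0 0 -2 3 -105 0; 0 0 0 -2 3 -105 255; 0 0 0 -2 3 -105 255; 0 0 0 -2 3 -105 255; 0 0 0 -2 3 -105 255",
  "force": 30
}}

```text
clock: 2.9
eef_pos: [538.7, 255.3, 81.6]
tcp_rot: [3.14, 0.002, 2.862]
contact_force: [0.8, -0.7, 0.3]
opening: 0.335
grasp_force: 0.0
```

>>> {"api": "step_arm", "payload": {
  "plan": "0 0 0 0 0 0 255; 0 0 0 0 0 0 255; 0 0 0 0 0 0 255; 0 0 0 0 0 0 255"
}}

```text
clock: 3.3
eef_pos: [537.9, 253.6, 81.3]
tcp_rot: [-3.14, 0.0, 2.863]
contact_force: [-1.8, -9.9, 10.9]
opening: 0.136
grasp_force: 31.7
```

>>> {"api": "step_arm", "payload": {
  "plan": "0 0 -5 0 0 0 255; 0 0 -10 0 0 0 255; 0 0 -15 0 0 0 255; 0 0 -20 0 0 0 255; 0 0 -25 0 0 0 255; 0 0 -29 0 0 0 255; 0 0 -29 0 0 0 255; 0 0 -29 0 0 0 255"
}}

```text
clock: 4.1
eef_pos: [538.2, 254.0, 81.3]
tcp_rot: [-3.141, 0.001, 2.356]
contact_force: [-0.9, -8.2, 8.6]
opening: 0.133
grasp_force: 31.5
```

>>> {"api": "step_arm", "payload": {
  "plan": "0 0 0 0 0 0 120; 0 0 0 0 0 0 60; 0 0 0 0 0 0 0; 0 0 0 0 0 0 0; 0 0 0 0 0 50 0; 0 0 0 0 0 100 0; 0 0 0 0 0 100 0; 0 0 0 0 0 100 0"
}}

```text
clock: 4.9
eef_pos: [538.7, 255.5, 181.7]
tcp_rot: [3.139, 0.001, 2.356]
contact_force: [-0.7, 0.7, -0.3]
opening: 1.004
grasp_force: 0.0
```

```bash
python3 - <<'E'
from h import *
s=r.sense(); p,d,K,T=grab("wrist"); save("w3.png",p); print(s['eef_pos'],s['tcp_rot'],s['qpos'])
P=cloud(d,K,T); H,S,V=cv2.split(cv2.cvtColor(p,cv2.COLOR_RGB2HSV))
near=(abs(P[...,0]-538)<45)&(abs(P[...,1]-254)<45)
b=(H>100)&(H<130)&(S>100)&(abs(P[...,2]-93)<6)&near
t=P[b]; print(len(t),t.mean(0)); print(cv2.minAreaRect(t[:,:2].astype(np.float32)))
for k,m in dict(red=((H<8)|(H>172))&(S>120),green=(H>45)&(H<80)&(S>100)).items():
    n,l,st,ce=cv2.connectedComponentsWithStats((m&near).astype(np.uint8))
    for i in range(1,n):
        if st[i,4]>8: print(k,st[i,4],plane(ce[i],K,T,47).round(1))
E
```

```text
[538.67279531 255.45232413 181.68823439] [3.13886481e+00 9.15113589e-04 2.35631486e+00] [ 4.40265872e-01  3.74293812e-01  1.75715149e+00  7.34403931e-05
  1.00727078e+00 -3.45293045e-01]
920 [537.33354834 255.27494308  92.78832131]
((538.3858032226562, 254.2232208251953), (10.821586608886719, 45.48186492919922), 45.064701080322266)
red 73 [[509.7 253.9  47. ]]
red 55 [[567.8 253.8  47. ]]
green 74 [[518.3 274.7  47. ]]
```

Valve handle now reads 45.06° against red marks at 0°, released. On to the probe.

>>> {"api": "step_arm", "payload": {
  "plan": "0 0 -6 0 -10 40 0; 0 0 -12 0 -50 80 0; 0 0 -18 0 -98 105 0; 0 0 -25 0 -146 105 0; 0 0 -32 0 -194 105 0; 0 0 -39 0 -242 105 0; 0 0 -46 -3 -290 105 0; 0 0 -52 -5 -338 105 0"
}}

```text
clock: 5.75
eef_pos: [531.7, -84.8, 283.5]
tcp_rot: [-3.139, -0.0, 1.444]
contact_force: [1.3, 0.4, 0.1]
opening: 0.998
grasp_force: 0.0
```

>>> {"api": "step_arm", "payload": {
  "plan": "0 0 0 0 -48 0 0; 0 0 0 0 -96 0 0; 0 0 0 -1 -144 0 0; 0 0 0 -2 -192 0 0; 0 0 0 -2 -204 0 0; 0 0 0 -2 -204 0 0; 0 0 0 -2 -204 0 0"
}}

```text
clock: 6.45
eef_pos: [530.5, -285.8, 284.0]
tcp_rot: [-3.139, -0.002, 1.448]
contact_force: [-0.0, 0.8, -0.1]
opening: 0.997
grasp_force: 0.0
```

```bash
python3 - <<'E'
from h import *
s=r.sense(); p,d,K,T=grab("wrist"); save("w4.png",p); print(s['eef_pos'],s['tcp_rot'],s['contact_force'],s['qpos'])
P=cloud(d,K,T); H,S,V=cv2.split(cv2.cvtColor(p,cv2.COLOR_RGB2HSV))
near=(abs(P[...,0]-533)<60)&(abs(P[...,1]+250)<110)
for k,b in dict(orange=(H>3)&(H<22)&(S>140)&(P[...,1]<-255),grey=(P[...,1]>-235)).items():
    t=P[b&near&(abs(P[...,2]-177)<6)]; print(k,len(t),t.mean(0)); print(cv2.minAreaRect(t[:,:2].astype(np.float32)))
t=P[near&(abs(P[...,2]-125)<5)]; print("plate",len(t),cv2.minAreaRect(t[:,:2].astype(np.float32)))
E
```

```text
[ 530.53831248 -285.82862579  283.96792096] [-3.13936684e+00 -1.55482708e-03  1.44830741e+00] [-0.02012196  0.84658317 -0.09192076] [-4.97000818e-01  2.85883780e-01  1.63925703e+00  6.74071207e-04
  1.21909223e+00 -3.74746686e-01]
orange 560 [ 529.5176586  -281.10473446  176.48505409]
((529.47607421875, -282.7470703125), (19.193361282348633, 19.59109878540039), 89.36992645263672)
grey 1150 [ 541.53562434 -204.39458658  177.32775321]
((541.7171020507812, -204.27122497558594), (19.900861740112305, 20.01119041442871), 83.35274505615234)
plate 15695 ((535.5048217773438, -244.29220581054688), (170.8188018798828, 59.98533630371094), 81.21417999267578)
```

View pics/w4.png

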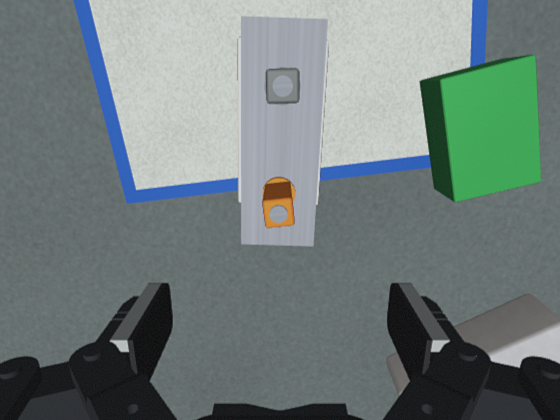

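The top faces put the orange grip at (279,212)px, world (529.5,-283), yaw about -1°. The stand plate's fitted hole lies at (529.4,-283.8), so the two agree.

>>> {"api": "step_arm", "payload": {
  "plan": "0 0 6 -1.5 3.5 -40 0; 0 0 6 -1.5 3.5 -80 0; 0 0 6 -1.5 3.5 -115 0; 0 0 6 -1.5 3.5 -134 0; 0 0 6 -1.5 3.5 -134 0; 0 0 6 -1.5 3.5 -134 255; 0 0 6 -1.5 3.5 -134 255; 0 0 6 -1.5 3.5 -134 255",
  "force": 30
}}

```text
clock: 7.3
eef_pos: [530.4, -283.6, 152.9]
tcp_rot: [3.139, 0.001, 1.554]
contact_force: [0.9, -0.7, -0.2]
opening: 0.513
grasp_force: 0.0
```

>>> {"api": "step_arm", "payload": {
  "plan": "0 0 0 0 0 0 255; 0 0 0 0 0 0 255; 0 0 0 0 0 0 255; 0 0 0 0 0 0 255",
  "force": 50
}}

```text
clock: 7.7
eef_pos: [529.9, -283.7, 152.3]
tcp_rot: [3.14, 0.0, 1.553]
contact_force: [-0.8, 0.7, 6.4]
opening: 0.231
grasp_force: 49.2
```

>>> {"api": "step_arm", "payload": {
  "plan": "0 0 0 0 0 15 255; 0 0 0 0 0 45 255; 0 0 0 0 0 80 255; 0 0 0 0 0 115 255; 0 0 0 0 0 145 255; 0 0 0 0 0 165 255; 0 0 0 0 0 165 255; 0 0 0 0 0 165 255"
}}

```text
clock: 8.5
eef_pos: [529.3, -283.5, 316.5]
tcp_rot: [3.141, 0.0, 1.553]
contact_force: [0.4, -0.2, -0.7]
opening: 0.224
grasp_force: 48.9
```

```bash
python3 - <<'E'
from h import *
for n in("scene","side","wrist"):
    p,d,K,T=grab(n); np.savez(f"{n}5.npz",p=p,d=d,K=K,T=T); save(n+"5.png",p)
s=r.sense(); print(s['eef_pos'],s['tcp_rot'],s['contact_force'],s['opening'])
a=[np.load(n+"5.npz")['p'] for n in("scene","side")]
cv2.imwrite("pics/m5.png",np.hstack([cv2.resize(a[0][100:320,60:280],(400,400)),cv2.resize(a[1][160:380,240:460],(400,400))])[...,::-1])
E
```

```text
[ 528.78676498 -283.15535617  314.80364742] [-3.13935321e+00 -1.13368328e-03  1.55328604e+00] [ 0.34321298  0.10288835 -1.21397046] 0.22423534929135766
```

View pics/m5.png

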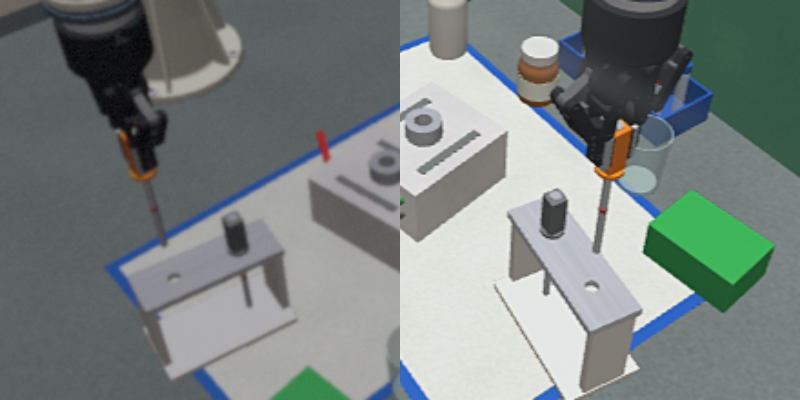

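The probe hangs in the grip, clear of the stand (tip near (163,243) left half, (597,252) right half). Next I carry it above the sleeve, rising over the spare.

>>> {"api": "step_arm", "payload": {
  "plan": "0 0 0 0 0 30 255; 0 0 0 0 20 50 255; 0 0 0 1 60 50 255; 0 0 0 2 105 50 255; 0 0 0 2 150 50 255; 0 0 0 2 195 50 255; 0 0 0 2 240 50 255; 0 0 0 2 280 45 255"
}}

```text
clock: 9.45
eef_pos: [531.1, -1.5, 360.7]
tcp_rot: [-3.141, -0.0, 1.554]
contact_force: [0.9, 0.8, -0.9]
opening: 0.228
grasp_force: 48.9
```

>>> {"api": "step_arm", "payload": {
  "plan": "0 0 0 0 20 -15 255; 0 0 0 0 32 -40 255; 0 0 0 0 37 -60 255; 0 0 0 0 37 -65 255; 0 0 0 0 37 -65 255; 0 0 0 0 37 -65 255; 0 0 0 0 37 -65 255; 0 0 0 0 37 -65 255"
}}

```text
clock: 10.25
eef_pos: [532.0, 33.1, 297.1]
tcp_rot: [3.14, -0.0, 1.553]
contact_force: [0.6, 0.5, -1.4]
opening: 0.227
grasp_force: 48.9
```

```bash
python3 - <<'E'
from h import *
A=[]
for n in("scene","side","wrist"):
    p,d,K,T=grab(n); np.savez(f"{n}6.npz",p=p,d=d,K=K,T=T); A.append(p)
s=r.sense(); print(s['eef_pos'],s['tcp_rot'],s['contact_force'],s['opening'])
m=np.hstack([cv2.resize(A[0][90:230,200:340],(400,400)),cv2.resize(A[1][130:270,180:320],(400,400))])
cv2.imwrite("pics/m6.png",m[...,::-1]); save("w6.png",A[2])
E
```

```text
[531.67174695  33.33381201 296.74260756] [ 3.14083716e+00 -9.03874010e-05  1.55304603e+00] [ 0.34198412  0.21355293 -1.34138611] 0.22678457969662644
```

View pics/m6.png

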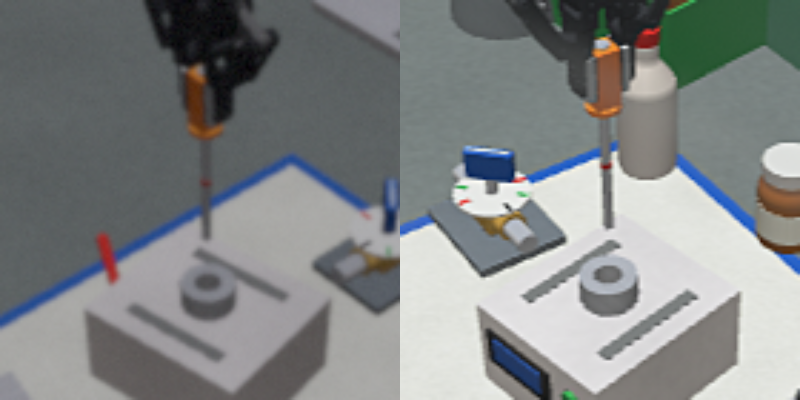

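View pics/w6.png

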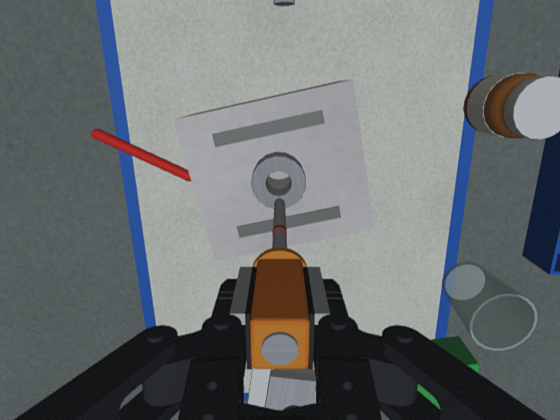

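The scene and side crops show the rod free above the sleeve, tip at (206,238) and (608,226), mouth at (208,282) and (608,273). In the wrist view the mouth is at (278,182), the tip near (280,203) and the band at (279,229).

```bash
cat > meas.py <<'E'
from h import *
import sys
def meas(tag,cen,zlo,zhi,views=("scene","side","wrist")):
    pl=[];lines={}
    R={}
    for n in views:
        f=np.load(f"{n}{tag}.npz"); p,d,K,T=[f[k] for k in "pdKT"]; P=cloud(d,K,T)
        near=(np.hypot(P[...,0]-cen[0],P[...,1]-cen[1])<32)&(d>0)
        # mouth: outer rim of the sleeve top
        m=near&(abs(P[...,2]-110)<5); v,u=np.nonzero(m)
        hull=cv2.convexHull(np.c_[u,v].astype(np.float32)); e=plane(hull[:,0],K,T,110)[:,:2]
        A=np.c_[2*e,np.ones(len(e))]; c=np.linalg.lstsq(A,(e**2).sum(1),rcond=None)[0]
        rad=np.sqrt(c[2]+c[0]**2+c[1]**2)
        m=(near&(P[...,2]>zlo)&(P[...,2]<zhi)); v,u=np.nonzero(m)
        pts=np.c_[u,v].astype(np.float32)
        rows=np.unique(v); mid=np.array([[np.mean(u[v==y]),y] for y in rows])
        vx,vy,x0,y0=cv2.fitLine(mid.astype(np.float32),cv2.DIST_HUBER,0,.01,.01).ravel()
        tip=rows.max() if n!="wrist" else rows.min()
        H,S,V=cv2.split(cv2.cvtColor(p,cv2.COLOR_RGB2HSV))
        b=near&(P[...,2]>zlo-20)&((H<6)|(H>172))&(S>110)&(abs((np.arange(560)[None]-x0)*vy-(np.arange(420)[:,None]-y0)*vx)<5)
        bv,bu=np.nonzero(b)
        band=[bu.mean(),bv.mean()] if len(bu) else [np.nan]*2
        g=lambda y:[x0+(y-y0)*vx/vy,y]
        R[n]=dict(K=K,T=T,mouth=c[:2],tip=g(tip+.5 if n!="wrist" else tip-.5),band=band)
        print(n,"mouth",c[:2].round(1),"rad",rad.round(1),"rod rows",rows.min(),rows.max(),"nb",len(bu),"line",g(rows.min()),g(rows.max()),"band",np.round(band,1))
        a=T[:3,:3]@np.linalg.inv(K)@np.r_[g(rows.min()),1]; bb=T[:3,:3]@np.linalg.inv(K)@np.r_[g(rows.max()),1]
        nn=np.cross(a,bb); nn/=np.linalg.norm(nn); pl.append((n,nn,nn@T[:3,3]))
    for sel in [views[:2],views]:
        N=np.array([q[1] for q in pl if q[0] in sel]); D=np.array([q[2] for q in pl if q[0] in sel])
        # axis: x=ax+bx*z, y=ay+by*z per view plane: solve at heights
        X=[np.linalg.lstsq(N[:,:2],D-N[:,2]*z,rcond=None)[0] for z in (170,230)]
        sl=(X[1]-X[0])/60
        M=np.mean([R[n]['mouth'] for n in sel],0)
        print(sel,"tilt x,y",sl.round(4),"axis at z110",(X[0]-60*sl).round(1),"mouth",M.round(1),"axis-mouth @110",(X[0]-60*sl-M).round(1))
    for k in("tip","band"):
        Aa=[];bb=[]
        for n in ("scene","side"):
            q=R[n]; dd=q['T'][:3,:3]@np.linalg.inv(q['K'])@np.r_[q[k],1]; dd/=np.linalg.norm(dd)
            Q=np.eye(3)-np.outer(dd,dd); Aa.append(Q); bb.append(Q@q['T'][:3,3])
        print(k,np.linalg.lstsq(np.vstack(Aa),np.hstack(bb),rcond=None)[0].round(1))
E
python3 -c "
from meas import *
meas(6,(532,34),120,265)"
```

```text
scene mouth [534.7  33.1] rad 25.6 rod rows 139 174 nb 1 line [np.float64(271.49999928750424), np.int64(139)] [np.float64(271.50000081740285), np.int64(174)] band [272. 154.]
side mouth [529.2  31.9] rad 25.9 rod rows 171 209 nb 4 line [np.float64(251.36096233910303), np.int64(171)] [np.float64(252.99600414152806), np.int64(209)] band [252.2 187.8]
wrist mouth [530.7  36.3] rad 23.7 rod rows 199 247 nb 32 line [np.float64(279.51618929749776), np.int64(199)] [np.float64(279.2467030925542), np.int64(247)] band [279.3 226.8]
('scene', 'side') tilt x,y [0.0015 0.0054] axis at z110 [532.5  32.9] mouth [531.9  32.5] axis-mouth @110 [0.6 0.4]
('scene', 'side', 'wrist') tilt x,y [-0.0005  0.0056] axis at z110 [532.2  32.9] mouth [531.5  33.8] axis-mouth @110 [ 0.6 -0.9]
tip [533.   33.2 157.5]
band [533.5  34.2 217.5]
```

```bash
cat >> meas.py <<'E'
def rel(tag,cen,zlo,zhi,views=("scene","side","wrist")):
    Ns=[];ds=[]
    for n in views:
        f=np.load(f"{n}{tag}.npz"); p,d,K,T=[f[k] for k in "pdKT"]; P=cloud(d,K,T)
        near=(np.hypot(P[...,0]-cen[0],P[...,1]-cen[1])<32)&(d>0)
        v,u=np.nonzero(near&(abs(P[...,2]-110)<5))
        e=plane(cv2.convexHull(np.c_[u,v].astype(np.float32))[:,0],K,T,110)
        c=np.linalg.lstsq(np.c_[2*e[:,:2],np.ones(len(e))],(e[:,:2]**2).sum(1),rcond=None)[0]
        M=np.r_[c[:2],110]
        v,u=np.nonzero(near&(P[...,2]>zlo)&(P[...,2]<zhi))
        mid=np.array([[u[v==y].mean(),y] for y in np.unique(v)],np.float32)
        vx,vy,x0,y0=cv2.fitLine(mid,cv2.DIST_HUBER,0,.01,.01).ravel()
        B=T[:3,:3]@np.linalg.inv(K); nn=np.cross(B@[x0,y0,1],B@[x0+vx*20,y0+vy*20,1])
        nn/=np.hypot(*nn[:2]); Ns.append(nn[:2]); ds.append(nn@(T[:3,3]-M))
        print(n,nn.round(3),"off",ds[-1].round(2))
    N=np.array(Ns);D=np.array(ds)
    for k in([0,1],[0,1,2][:len(N)]): print("axis minus mouth @110:",np.linalg.lstsq(N[k],D[k],rcond=None)[0].round(2))
E
python3 -c "
from meas import *
rel(6,(532,34),120,265)"
```

```text
scene [ 0.654  0.757 -0.005] off -1.59
side [-0.861  0.508 -0.002] off -2.35
wrist [ 1.    -0.023  0.003] off 1.15
axis minus mouth @110: [ 0.99 -2.95]
axis minus mouth @110: [ 1.03 -2.96]
```

>>> {"api": "step_arm", "payload": {
  "plan": "0 0 0 0 0 -10 255; 0 0 0 0 0 -20 255; 0 0 0 0 0 -30 255; 0 0 0 0 0 -37 255; 0 0 0 0 0 -37 255; 0 0 0 0 0 -37 255"
}}

```text
clock: 11.0
eef_pos: [531.5, 33.5, 259.1]
tcp_rot: [-3.141, 0.0, 1.553]
contact_force: [0.2, 0.1, -0.2]
opening: 0.227
grasp_force: 48.9
```

```bash
python3 - <<'E'
from meas import *
for n in("scene","side","wrist"):
    p,d,K,T=grab(n); np.savez(f"{n}7.npz",p=p,d=d,K=K,T=T)
print(r.sense()['eef_pos'])
meas(7,(532,34),118,228); rel(7,(532,34),118,228)
E
```

```text
[531.8047099   33.54460579 259.69615195]
scene mouth [534.4  33. ] rad 25.4 rod rows 153 185 nb 0 line [np.float64(271.4999993530713), np.int64(153)] [np.float64(271.5000007518357), np.int64(185)] band [nan nan]
side mouth [529.   31.8] rad 25.7 rod rows 186 222 nb 5 line [np.float64(251.91892124308495), np.int64(186)] [np.float64(253.35278359536), np.int64(222)] band [252.  201.6]
wrist mouth [530.7  36.4] rad 23.7 rod rows 199 247 nb 32 line [np.float64(279.09289350037346), np.int64(199)] [np.float64(279.20952409668513), np.int64(247)] band [279.3 226.8]
('scene', 'side') tilt x,y [0.0035 0.0037] axis at z110 [532.2  33.2] mouth [531.7  32.4] axis-mouth @110 [0.4 0.8]
('scene', 'side', 'wrist') tilt x,y [0.0023 0.0038] axis at z110 [531.8  33.3] mouth [531.4  33.8] axis-mouth @110 [ 0.4 -0.5]
tip [532.1  33.2 120.8]
 ** On entry to DLASCL parameter number  4 had an illegal value
 ** On entry to DLASCL parameter number  4 had an illegal valueTraceback (most recent call last):
  File "<stdin>", line 5, in <module>
  File "meas.py", line 40, in meas
    print(k,np.linalg.lstsq(np.vstack(Aa),np.hstack(bb),rcond=None)[0].round(1))
            ~~~~~~~~~~~~~~~^^^^^^^^^^^^^^^^^^^^^^^^^^^^^^^^^^^^^^^^
    x, resids, rank, s = _umath_linalg.lstsq(a, b, rcond,
                         ~~~~~~~~~~~~~~~~~~~^^^^^^^^^^^^^
                                             signature=signature)
                                             ^^^^^^^^^^^^^^^^^^^^
    raise LinAlgError("SVD did not converge in Linear Least Squares")
numpy.linalg.LinAlgError: SVD did not converge in Linear Least Squares
```

The three views agree: the rod axis stands at (+1, -3) mm from the bore. I'll correct that and check before going in.

>>> {"api": "step_arm", "payload": {
  "plan": "0 0 0 -1 3 0 255; 0 0 0 -1 3 0 255; 0 0 0 -1 3 0 255; 0 0 0 -1 3 0 255"
}}

```text
clock: 11.55
eef_pos: [530.5, 36.6, 259.4]
tcp_rot: [3.141, -0.0, 1.553]
contact_force: [-0.1, -0.7, -1.0]
opening: 0.233
grasp_force: 48.9
```

```bash
python3 - <<'E'
from meas import *
for n in("scene","side","wrist"):
    p,d,K,T=grab(n); np.savez(f"{n}8.npz",p=p,d=d,K=K,T=T)
print(r.sense()['eef_pos'])
rel(8,(532,34),118,228)
A=[np.load(n+"8.npz")['p'] for n in("scene","side","wrist")]
cs=[A[0][150:220,237:307],A[1][190:260,218:288],A[2][140:280,210:350]]
save("m8.png",np.hstack([cv2.resize(c,(266,266),interpolation=2) for c in cs]))
E
```

```text
[530.5249277   36.44540755 259.32493435]
scene [-0.653 -0.758  0.002] off 0.19
side [-0.862  0.506  0.   ] off 0.54
wrist [ 1.    -0.024  0.002] off -0.41
axis minus mouth @110: [-0.52  0.19]
axis minus mouth @110: [-0.46  0.18]
```

View pics/m8.png

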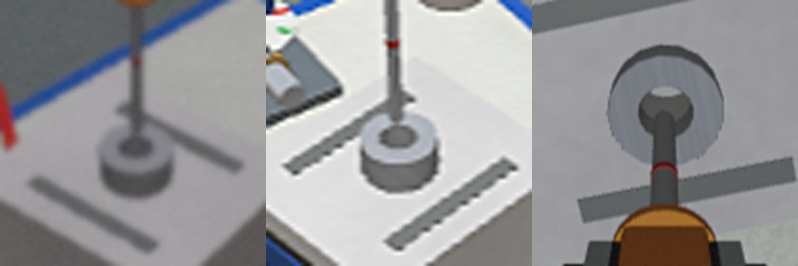

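All three views show the rod lined up with the bore (side: rod at (395,110), bore at (397,135)), residual 0.5 mm. Lowering now.

>>> {"api": "step_arm", "payload": {
  "plan": "0 0 0 0.5 0 -10 255; 0 0 0 0.5 0 -20 255; 0 0 0 0.5 0 -30 255; 0 0 0 0.5 0 -40 255; 0 0 0 0.5 0 -50 255; 0 0 0 0.5 0 -60 255; 0 0 0 0.5 0 -67 255; 0 0 0 0.5 0 -71 255"
}}

```text
clock: 12.5
eef_pos: [530.7, 36.5, 187.4]
tcp_rot: [-3.141, 0.0, 1.553]
contact_force: [-0.3, -0.3, -0.2]
opening: 0.229
grasp_force: 48.9
```

>>> {"api": "step_arm", "payload": {
  "plan": "0 0 0 0 0 0 255; 0 0 0 0 0 0 255; 0 0 0 0 0 0 255; 0 0 0 0 0 0 255"
}}

```text
clock: 12.9
eef_pos: [531.3, 36.5, 188.7]
tcp_rot: [3.141, -0.0, 1.553]
contact_force: [-0.6, -0.2, -0.9]
opening: 0.227
grasp_force: 48.9
```

```bash
python3 - <<'E'
from meas import *
for n in("scene","side","wrist"):
    p,d,K,T=grab(n); np.savez(f"{n}9.npz",p=p,d=d,K=K,T=T)
s=r.sense(); print(s['clock'],s['eef_pos'],s['contact_force'],s['grasp_force'])
rel(9,(531,36.5),118,155)
A=[np.load(n+"9.npz")['p'] for n in("scene","side","wrist")]
cs=[A[0][150:220,237:307],A[1][190:260,218:288],A[2][140:280,210:350]]
save("m9.png",np.hstack([cv2.resize(c,(266,266),interpolation=2) for c in cs]))
E
```

```text
13.05 [531.11191515  36.50410573 188.50887168] [ 0.31613379  0.4732919  -0.85806115] 48.91814947128296
scene [-0.655 -0.756  0.004] off -0.85
side [-0.854  0.52   0.017] off -0.02
wrist [ 0.998 -0.059  0.018] off 0.42
axis minus mouth @110: [0.46 0.72]
axis minus mouth @110: [0.46 0.72]
```

View pics/m9.png

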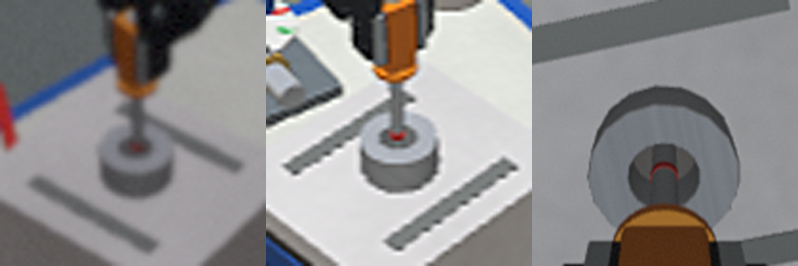

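The band sits at the centre of the mouth in the side view ((397,136) against (399,136)), and the rod is within 1 mm of the bore's axis.

```bash
python3 -c "
from rig import r
print(r.sign_off())"
```

```text
the job is handed in; nothing more can be done
None
```

I turned the valve to 45°, let it go, and handed the job in with the orange probe held upright in the sleeve, its red band level with the mouth and within about 1 mm of the bore's axis; the sign-off returned no verdict.

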